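# Load a drive carrier through the check flaps of a test bay

## Robot

A 6-joint arm with a two-finger parallel gripper is mounted at the origin on the work surface. World frame = base frame: x ahead of the robot, y to its left, z up, the work surface at z = 0. Lengths are in m, angles in rad, forces in N, time in s.
With the tool pointing down it reaches from about 0.35 to 0.775 m from the base axis. Payload 5.5 kg.
Tool frame: the origin (TCP) lies on the centre line of the jaws, within the pads' length; the fingertips stand 11 mm ahead of it and the grasp point (between the pads) lies 8 mm behind it; z points along the fingers, y is the direction in which the jaws open and shut (so a half turn about z gives the same grasp; the last joint's range is limited). The gripper opens to 85 mm and grips with 20 to 120 N. Pads are 22 mm wide; open, the fingers measure 114 mm over their backs; the gripper's body (76 mm by 85 mm) begins 54 mm behind the grasp point. The pads swing forward as they close: fully open they stand 13 mm farther back than shut.
Start: joints at [-0.14, 0.313, 0.046, 1.304, 0, 1.431], TCP at [0.575, -0, 0.242] pointing down, gripper open.
Joint ranges: [-2.76, 2.76], [-0.86, 1.69], [-1.03, 1.26], [-2.2, 2.34], [-1.47, 1.5], [-3.14, 3.14]. Speed limits (rad/s): [2.57, 2.57, 3.14, 3.14, 3.14, 3.14].

## Interface

Orientations are given as a unit quaternion [w, x, y, z].
In Python, from workcell import env, imaging, order gives the robot as it stands. The module is installed in compiled form; this text tells all that it offers.
- The arm moves only by the tool move_arm, never from a script. Its argument "deltas" is one flat list of numbers, 7 for each row, row after row: the gripper's target within -1 to 1 (shut at 1, half-way at 0, fully open at -1), then the shift along the tool's x, y, z in m, then the turn, a rotation vector about the tool's x, y, z in degrees. In form: [jaw, tx, ty, tz, ax, ay, az, jaw, tx, ty, tz, ax, ay, az, ...]. A call has 1 to 10 rows; each row shifts and turns the commanded pose from where the row before left it, along the tool's axes as they then stand; what a row does not reach is not made up. A row lasts 1/8 s, in which the tool goes at most 62.5 mm and 10.7 degrees, less where a joint would pass 70% of its speed; a pose out of reach is approached as far as the arm can. A call is refused whole if a number of a shift passes 0.0625 or a number of a turn 10.7, either way. A call with a gripper value outside its range is refused whole. The fingers move at their own pace and stop on an object; "squeeze" is the grip in N (left out, the last holds). Time passes only in rows, so rows that do not move let the fingers close. It gives the time, the measured TCP pose, the force and the opening at its end, in the units of the state.
- env.get_state(): the state, without advancing time (a new reading comes with each control period).
- imaging.read_camera(name): name is "scene" or "side" or "wrist"; returns a dict with "img" (384x512x3 uint8, red, green, blue), "z_map" (384x512 float32, m along the optical axis (not along the pixel's ray), 0 where there is no reading), "fx", "fy", "cx", "cy" (pixels), "rvec" (rotation vector, rad) and "tvec" (3), from world to camera coordinates, as OpenCV has them. Camera axes: x right, y down, z forward; pixel columns grow to the right and rows downward; lengths in m; the calibration is good to about 2 mm. A picture is of the moment at which its call begins.
- order.hand_in(): hands the job in, once; it reports no verdict.
Trained networks look in a picture, given as the dict that the camera call returned (one of the last four; its "shot" number tells which), for a name from the list of things; names that differ only in an ending like _2 or _b are one class to them, and where a whole thing is asked for, a point or a joint stands for the part that bears it (a point fixed in the world has none). Each returns a list of dicts, best first, with "confidence" (0 to 1); they miss things now and then, are a little off and sometimes report something else, mostly with a low value. They report only what shows in the picture. A call takes as long as a camera call. They do not tell look-alikes from the thing itself.
- imaging.recognise(picture, thing): "centre" ([column, row] in pixels, amid what is visible of it).
- imaging.cut_out(picture, thing): "mask" (384x512 bool, what is visible of it) and "centre" ([column, row] in pixels, amid what is visible of it).
The state is a dict: "clock": time; "joint_pos": joint angles; "qvel": joint speeds; "tau": joint torques, N m; "tcp_pos": TCP position; "orientation": TCP orientation; "wrist_force": force on the tool from outside, world axes, zero at the start; "ft_torque": the same for the moment, N m; "finger_gap": finger opening in m.
Only numpy, scipy, OpenCV 4.12 (cv2) and the standard library are available. Lean on these libraries where they do the work, as an engineer would, in place of code of your own. Each camera call takes 0.05 s, during which the arm holds its last target.

## Task

Pick up the drive carrier by its upright tab, set it in the open front of the drive test bay and push it in under the hood through the hanging check flaps, feeling for the connector inside and pressing it firmly but gently (some 10 N of push is enough) until the connector has slid home. Leave the carrier there with both flaps fallen shut behind it, and leave the other things on the bench alone.

Things in the scene. Friction and masses are not known exactly. Their poses are not given: they have to be found in the camera images.
- carrier: Drive carrier, about 0.35 kg: flat aluminium block 100 (x) x 60 (y) x 18 mm with an upright black tab amid its top, 24 (x) x 10 (y) mm, reaching 72 mm above the underside: grip the tab across its 10 mm. Both ends are alike; either may go in first. Origin: centre of the underside, z up. Lies flat on the bench at the start.
- tab_top (a point): Centre of the top of the carrier's tab, 72 mm above its underside; axes as the carrier.
- bay: Drive test bay, fixed: grey hooded lane. Origin on the bench under the gate, on the centre line; +x is the push direction, z up. Lane floor 4 mm over the bench, x = -130 to 205 mm; behind the gate its walls are 64 mm apart. More than 30 N between carrier and bay (floor, rails, flaps and connector added up) at any time damages it. Sliding the carrier in takes only a few N.
- infeed (a point): On the lane floor (4 mm over the bench), middle of the open in-feed apron in front of the gate, 74 mm before it; axes as the bay. A carrier set down centred here just clears the flaps. Guide rails 18 mm high at both sides, inner gap narrowing from 84 mm at the outer end (bay x = -120 mm) to 64 mm at the gate.
- slot (a point): On the hood's top, 38 mm over the bench, on the centre line of its slot, 100 mm past the gate; axes as the bay. Hood: bay x = 14 to 205 mm, underside 34 mm over the bench. The 24 mm wide slot runs its whole length; the carrier's tab passes along it, standing out to 76 mm over the bench. The fingers stay above the hood.
- contact (a joint): How far the connector inside the lane has slid in, m: 0 at the start, home from 0.007, hard stop at 0.011; stays where pushed. Its sprung black face (6 to 20 mm over the bench) stands 125 to 160 mm past the gate, differently each time and not measured: feel for it. The face yields at 0.8 N/mm for up to 8 mm; at about 5 N the connector begins to slide. Let go, the face springs the carrier back some 6 mm.
- flap_l (a joint): Left (bay +y) steel check flap, rad: 0 hanging shut, grows as it swings inwards (bay +x) and up, to 1.5; cannot swing outwards. Hinged on its top edge 32 mm over the bench at bay x = 0; spans bay y = 11 to 31 mm, down to 8 mm over the bench. 50 g; falls shut once the carrier's rear end is 25 mm past the gate. The 22 mm gap between the flaps lets the tab by.
- flap_r (a joint): Right (bay -y) check flap, mirror image of the left one, bay y = -11 to -31 mm; same joint values.
- spare: Bystander: bare drive without a tab, 100 x 70 x 12 mm; origin under its centre. Leave it alone.
- heatsink: Bystander: finned aluminium heatsink 50 x 50 x 32 mm; origin under its centre.
- screwdriver: Bystander: screwdriver, 170 mm long, lying.
- screwcup: Bystander: small steel screw bowl, 64 mm across, 35 mm high; origin under its centre.
- fan: Bystander: square black case fan 80 x 80 x 25 mm; origin under its centre.
- memory: Bystander: green memory module 133 x 30 x 6 mm; origin under its centre.
Not all that is in view belongs to the job. What is shaped like the carrier but orange or red is not meant.

How it is judged:
By the outcome, as a careful person would: the job done as asked, in the order asked, and still so for the second after the job is handed in, with the robot touching nothing.
It also fails if it takes over 70 s, if anything falls off the work surface, if the arm or the gripper's body presses on something with over 40 N, if the wrist force passes 120 N, or if a joint passes its speed limit or range.

## Working session

There is one attempt and no reset: what is moved stays moved. The work goes in short steps, Python scripts to look and compute and a tool call to move; the robot and the scene stay as the last step left them, time stands still between calls to the robot, and variables do not carry over. Pictures are saved under pics/ and viewed, and the job is handed in when it is done.

Besides the shell and the picture viewer there is one more tool, called after ">>>" by a JSON object that holds its "name" and its "arguments", one argument or row to a line. move_arm: Moves the arm, as the interface text tells. Its arguments: {"type":"object","properties":{"deltas":{"type":"array"},"squeeze":{"type":"number"}},"required":["deltas"]}

```bash
mkdir -p pics; cat > h.py <<'E'
import numpy as np, cv2
from workcell import env, imaging, order
def P(d):
    R,_=cv2.Rodrigues(np.array(d["rvec"],float)); return R,np.array(d["tvec"],float).reshape(3)
def w2p(d,X):
    R,t=P(d); c=R@np.array(X,float)+t; return np.array([d["fx"]*c[0]/c[2]+d["cx"], d["fy"]*c[1]/c[2]+d["cy"]])
def cloud(d):
    R,t=P(d); z=d["z_map"]; v,u=np.indices(z.shape)
    c=np.stack([(u-d["cx"])/d["fx"]*z,(v-d["cy"])/d["fy"]*z,z],-1)
    X=(c-t)@R; X[z<=0]=np.nan; return X
def save(d,n,crop=None,s=1):
    im=d["img"][...,::-1]
    if crop: im=im[crop[1]:crop[3],crop[0]:crop[2]]
    cv2.imwrite("pics/"+n,cv2.resize(im,None,fx=s,fy=s,interpolation=cv2.INTER_CUBIC))
E
python3 - <<'E'
from h import *
import pickle
for n in ["scene","side","wrist"]:
    d=imaging.read_camera(n); save(d,n+"0.png",s=1.5); pickle.dump(d,open(n+"0.pkl","wb"))
    R,t=P(d); print(n,-R.T@t, R[2])
    for th in ["carrier","tab_top","bay","spare"]:
        for r in imaging.cut_out(d,th)[:4]:
            X=cloud(d)[r["mask"]]; print(th,round(r["confidence"],2),np.round(r["centre"]),np.round(np.nanmedian(X,0),3))
print(env.get_state())
E
```

```text
scene [ 0.8600819  -0.77025208  0.98752106] [-0.32817291  0.57936185 -0.74608471]
carrier 0.97 [263. 247.] [ 0.543 -0.153  0.02 ]
carrier 0.85 [176. 316.] [ 0.467 -0.423  0.02 ]
carrier 0.71 [117. 240.] [ 0.183 -0.325  0.02 ]
carrier 0.6 [183. 249.] [ 0.359 -0.271  0.02 ]
tab_top 0.89 [265. 247.] [ 0.543 -0.153  0.02 ]
tab_top 0.72 [116. 239.] [ 0.183 -0.325  0.02 ]
tab_top 0.62 [180. 314.] [ 0.467 -0.423  0.019]
tab_top 0.56 [180. 252.] [ 0.359 -0.271  0.02 ]
bay 0.59 [314. 196.] [0.588 0.08  0.018]
spare 0.76 [225. 283.] [ 0.511 -0.293  0.013]
side [ 0.41424276 -0.98198246  1.00554135] [ 0.01763508  0.70267728 -0.71129013]
carrier 0.82 [284. 228.] [ 0.531 -0.157  0.018]
carrier 0.8 [157. 281.] [ 0.174 -0.33   0.019]
carrier 0.79 [223. 265.] [ 0.35  -0.279  0.019]
carrier 0.66 [265. 311.] [ 0.456 -0.428  0.019]
tab_top 0.82 [267. 314.] [ 0.457 -0.429  0.019]
tab_top 0.74 [225. 261.] [ 0.35  -0.279  0.018]
tab_top 0.58 [287. 229.] [ 0.532 -0.157  0.018]
tab_top 0.57 [158. 282.] [ 0.175 -0.33   0.019]
bay 0.91 [292. 177.] [0.567 0.076 0.015]
spare 0.59 [281. 271.] [ 0.504 -0.299  0.01
[... 265 characters left out ...]
275  0.012]
{'clock': 0.75, 'joint_pos': array([-1.39576147e-01,  3.13137691e-01,  4.61304830e-02,  1.30362240e+00,
        1.47465144e-05,  1.43122114e+00]), 'qvel': array([ 0.00117291, -0.00105138, -0.00140244,  0.00028458, -0.0017285 ,
       -0.00039119]), 'tau': array([ 4.62970274e-04, -4.80338109e+01,  2.98778039e+01, -1.59238330e-04,
       -1.83009183e-04,  9.58400250e-06]), 'tcp_pos': array([5.75044798e-01, 2.09957288e-06, 2.42371152e-01]), 'orientation': array([6.21334386e-05, 7.07107117e-01, 7.07106440e-01, 5.60585115e-05]), 'wrist_force': array([-0.36472601, -0.7990897 , -0.32298406]), 'ft_torque': array([ 0.00963862, -0.00734674, -0.02841268]), 'finger_gap': 0.08545861437291341}
```

View pics/scene0.png

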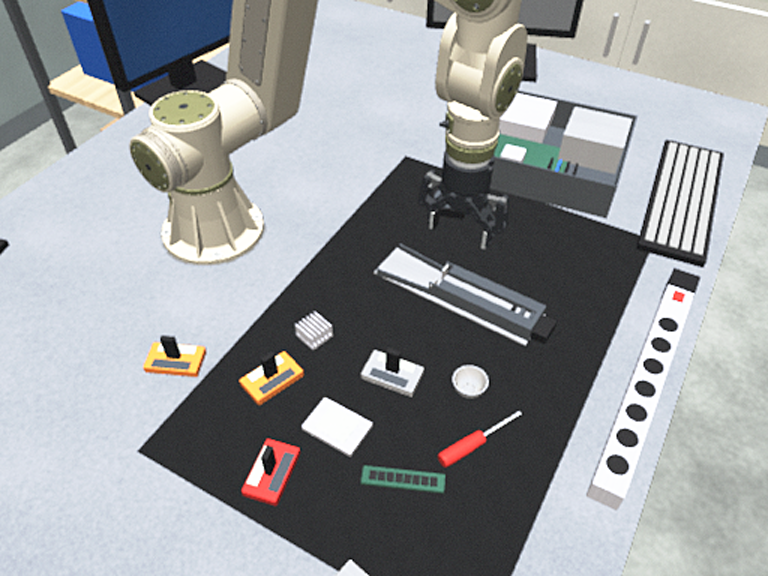

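View pics/side0.png

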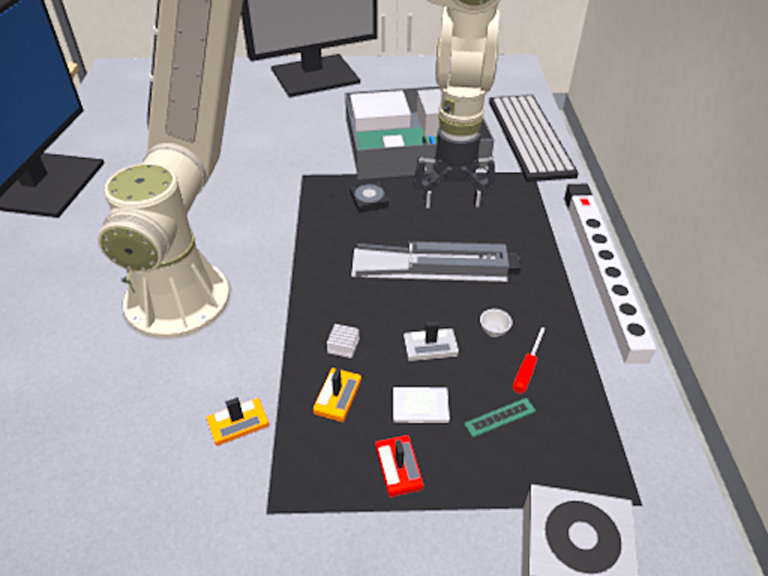

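View pics/wrist0.png

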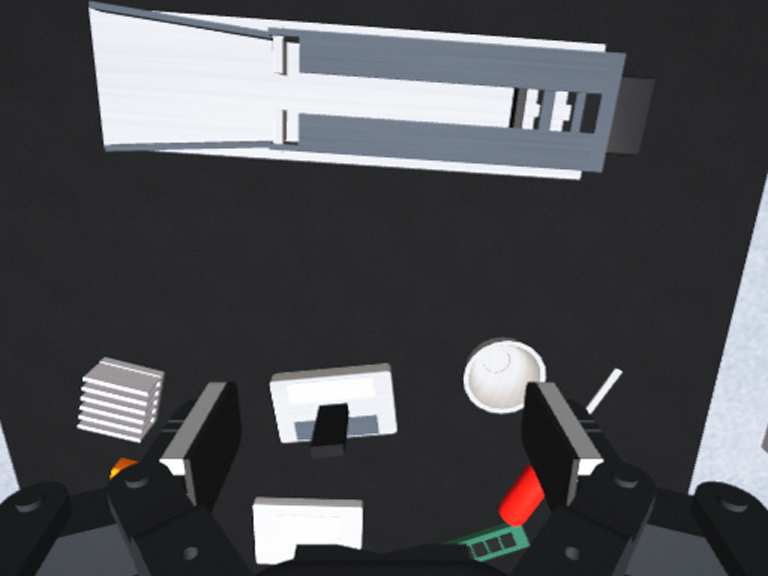

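The grey carrier with the black tab is at scene px (262,247), side (287,229) and wrist (219,275). Look-alikes are orange at scene (181,250) and (117,240), and red at (180,315). I choose the bare aluminium one. Next I measure it and take a close crop.

```bash
python3 - <<'E'
from h import *
import pickle
D={n:pickle.load(open(n+"0.pkl","rb")) for n in ["scene","side","wrist"]}
a=D["scene"]["img"][215:285,215:310,::-1]; b=D["side"]["img"][195:265,240:335,::-1]
cv2.imwrite("pics/crop0.png",cv2.resize(np.hstack([a,b]),None,fx=4,fy=4))
for n,d in D.items():
    X=cloud(d)
    m=(abs(X[...,0]-.535)<.09)&(abs(X[...,1]+.15)<.075)
    f=m&(X[...,2]>.012)&(X[...,2]<.025); 
    lab=cv2.connectedComponents(f.astype(np.uint8))[1]
    print(n,"bench z",np.nanmedian(X[m&(X[...,2]<.006)][:,2]),"top z",np.nanmedian(X[f][:,2]))
    l=np.argmax(np.bincount(lab[lab>0])); p=X[lab==l][:,:2].astype(np.float32)
    print(" rect",cv2.minAreaRect(p*1000), np.percentile(p,[1,99],axis=0).round(4).tolist())
    t=X[m&(X[...,2]>.035)]; 
    if len(t): 
        tt=t[t[:,2]>.068]; print(" tab n",len(t),np.percentile(t[:,2],[50,98]).round(4), "toppts",len(tt),tt.min(0).round(4) if len(tt) else '',tt.max(0).round(4) if len(tt) else '')
    # bay hood top
    m=(X[...,0]>.38)&(X[...,0]<.85)&(X[...,1]>0)&(X[...,1]<.2)
    h=m&(X[...,2]>.034)&(X[...,2]<.043); 
    lab=cv2.connectedComponents(h.astype(np.uint8))[1]
    l=np.argmax(np.bincount(lab[lab>0])); p=X[lab==l]
    print(" hood n",(lab==l).sum(),"z",np.median(p[:,2]),cv2.minAreaRect((p[:,:2]*1000).astype(np.float32)))
E
```

```text
scene bench z 0.0015944281909884965 top z 0.019422351553782552
 rect ((537.4464111328125, -148.5053253173828), (99.88204956054688, 63.057865142822266), 5.564355850219727) [[0.4884, -0.1807], [0.5873, -0.1166]]
 tab n 113 [0.0622 0.0763] toppts 38 [ 0.5254 -0.1552  0.068 ] [ 0.5501 -0.1423  0.0773]
 hood n 1026 z 0.03907874208950447 ((615.1832275390625, 90.062255859375), (77.8914794921875, 220.5150604248047), 86.02767944335938)
side bench z 0.0004930964984919747 top z 0.01805591552776127
 rect ((532.833251953125, -151.6605987548828), (101.2129135131836, 65.12855529785156), 4.480490684509277) [[0.4835, -0.1851], [0.5822, -0.1207]]
 tab n 96 [0.058  0.0743] toppts 26 [ 0.5223 -0.1573  0.0696] [ 0.5435 -0.1476  0.0764]
 hood n 688 z 0.037835750870806914 ((611.1603393554688, 86.11634826660156), (79.1185302734375, 218.73284912109375), 87.12366485595703)
wrist bench z -0.0001650878828472355 top z 0.017669205579078744
 rect ((534.8366088867188, -146.72024536132812), (99.96733093261719, 60.41963195800781), 6.187075614929199) [[0.4858, -0.1774], [0.5847, -0.1143]]
 tab n 611 [0.0612 0.0723] toppts 217 [ 0.5227 -0.1525  0.068 ] [ 0.5473 -0.1405  0.0731]
 hood n 11956 z 0.03715836894284956 ((613.0575561523438, 91.15623474121094), (75.70418548583984, 220.38258361816406), 86.50025177001953)
```

View pics/crop0.png

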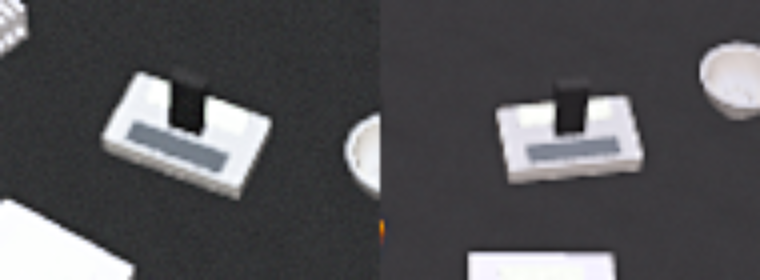

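The crop confirms it: aluminium block, black tab. The three views agree on the tab at about (0.535, -0.148), top z 0.072–0.076, yaw +5.5°. I'll fit the bay from the wrist view before moving.

```bash
cat > bay.py <<'E'
from h import *
def fitbay(d,y0=.0,y1=.2):
    X=cloud(d); m=(X[...,0]>.36)&(X[...,0]<.85)&(X[...,1]>y0)&(X[...,1]<y1)
    h=m&(abs(X[...,2]-.038)<.004); p=X[h]
    # direction from point set
    a=-3.5
    best=None
    for a in np.arange(-6,-1,.1):
        c,s=np.cos(np.radians(a)),np.sin(np.radians(a)); v=-s*p[:,0]+c*p[:,1]
        H,e=np.histogram(v,np.arange(v.min(),v.max()+.001,.001)); sc=(H.astype(float)**2).sum()
        if best is None or sc>best[0]: best=(sc,a)
    a=best[1]; c,s=np.cos(np.radians(a)),np.sin(np.radians(a))
    u=c*p[:,0]+s*p[:,1]; v=-s*p[:,0]+c*p[:,1]
    return a,u,v,p[:,2]
E
python3 - <<'E'
from bay import *
import pickle
for n in ["wrist","scene","side"]:
    d=pickle.load(open(n+"0.pkl","rb")); a,u,v,z=fitbay(d)
    print(n,"yaw",a)
    H,e=np.histogram(v,np.arange(v.min(),v.max(),.002)); print(" v",[(round(x*1000),int(k)) for x,k in zip(e,H)])
    H,e=np.histogram(u,np.arange(u.min(),u.max(),.004)); print(" u",[(round(x*1000),int(k)) for x,k in zip(e,H)])
d=pickle.load(open("wrist0.pkl","rb")); save(d,"baycrop.png",(50,0,450,130),2)
E
```

```text
wrist yaw -3.9000000000000075
 v [(94, 25), (96, 437), (98, 471), (100, 435), (102, 434), (104, 443), (106, 449), (108, 437), (110, 439), (112, 453), (114, 450), (116, 453), (118, 449), (120, 51), (122, 25), (124, 25), (126, 25), (128, 26), (130, 28), (132, 27), (134, 25), (136, 25), (138, 28), (140, 27), (142, 63), (144, 492), (146, 503), (148, 498), (150, 504), (152, 514), (154, 511), (156, 507), (158, 519), (160, 523), (162, 536), (164, 574), (166, 563)]
 u [(495, 65), (499, 163), (503, 40), (507, 43), (511, 83), (515, 234), (519, 240), (523, 224), (527, 228), (531, 228), (535, 232), (539, 230), (543, 229), (547, 230), (551, 227), (555, 230), (559, 234), (563, 225), (567, 231), (571, 231), (575, 223), (579, 228), (583, 231), (587, 224), (591, 227), (595, 232), (599, 229), (603, 219), (607, 231), (611, 230), (615, 223), (619, 223), (623, 235), (627, 224), (631, 220), (635, 228), (639, 227), (643, 220), (647, 227), (651, 227), (655, 222), (659, 223), (663, 227), (667, 225), (671, 222), (675, 221), (679, 230), (683, 219), (687, 227), (691, 219), (695, 220), (699, 220), (703, 319), (7
[... 1400 characters left out ...]
141, 18), (143, 25), (145, 17), (147, 14), (149, 27), (151, 22), (153, 28), (155, 33), (157, 16), (159, 11)]
 u [(496, 11), (500, 4), (504, 3), (508, 4), (512, 4), (516, 19), (520, 11), (524, 11), (528, 10), (532, 12), (536, 12), (540, 16), (544, 12), (548, 12), (552, 11), (556, 14), (560, 15), (564, 12), (568, 11), (572, 17), (576, 9), (580, 13), (584, 14), (588, 11), (592, 15), (596, 10), (600, 13), (604, 10), (608, 13), (612, 14), (616, 11), (620, 12), (624, 14), (628, 15), (632, 14), (636, 12), (640, 11), (644, 16), (648, 13), (652, 12), (656, 13), (660, 11), (664, 15), (668, 12), (672, 14), (676, 13), (680, 8), (684, 12), (688, 11), (692, 15), (696, 12), (700, 16), (704, 19), (708, 17)]
```

View pics/baycrop.png

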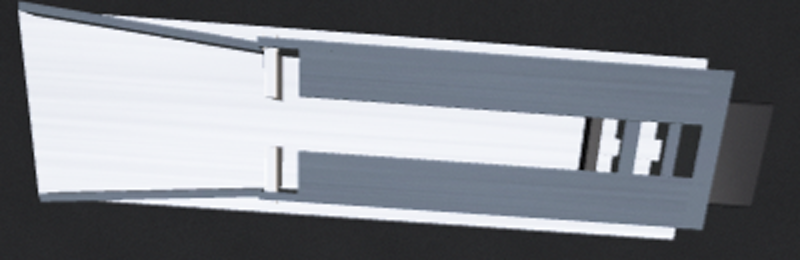

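>>> {"name": "move_arm", "arguments": {
  "deltas": [-1, -0.05, -0.014, 0.014, 0, 0, 0, -1, -0.05, -0.013, 0.014, 0, 0, 0, -1, -0.048, -0.013, 0.014, 0, 0, 0, -1, 0, 0, 0, 0, 0, -10.6, -1, 0, 0, 0, 0, 0, -10.6, -1, 0, 0, 0, 0, 0, -10.6, -1, 0, 0, 0, 0, 0, -10.6, -1, 0, 0, 0, 0, 0, -10.6, -1, 0, 0, 0, 0, 0, -10.6, -1, 0, 0, 0, 0, 0, -10.6]
}}

```text
clock: 2.0
tcp_pos: [0.5351, -0.148, 0.2004]
orientation: [0.0, 0.134, 0.991, 0.0]
wrist_force: [-0.4, 0.5, 0.4]
finger_gap: 0.0851
```

>>> {"name": "move_arm", "arguments": {
  "deltas": [-1, 0, 0, 0, 0, 0, -10.6, -1, 0, 0, 0, 0, 0, -10.6, -1, 0, 0, 0, 0, 0, 0, -1, 0, 0, 0, 0, 0, 0]
}}

```text
clock: 2.5
tcp_pos: [0.535, -0.148, 0.2003]
orientation: [0.0, -0.046, 0.999, 0.0]
wrist_force: [-0.4, -0.0, -0.0]
finger_gap: 0.0854
```

```bash
python3 - <<'E'
from bay import *
import pickle
d=imaging.read_camera("wrist"); save(d,"wrist1.png",s=1.5); pickle.dump(d,open("wrist1.pkl","wb"))
X=cloud(d)
m=(abs(X[...,0]-.535)<.09)&(abs(X[...,1]+.15)<.06)
f=m&(X[...,2]>.012)&(X[...,2]<.025); lab=cv2.connectedComponents(f.astype(np.uint8))[1]
l=np.argmax(np.bincount(lab[lab>0])); p=X[lab==l][:,:2].astype(np.float32); print(np.median(X[lab==l][:,2]),cv2.minAreaRect(p*1000))
t=X[m&(X[...,2]>.068)&(X[...,2]<.08)]; print("tab top",len(t),np.median(t,0),cv2.minAreaRect((t[:,:2]*1000).astype(np.float32)))
h=(X[...,0]>.36)&(X[...,0]<.85)&(X[...,1]>0)&(X[...,1]<.2)&(abs(X[...,2]-.038)<.004); print(h.sum())
E
```

```text
0.01734553402786235 ((534.4149169921875, -148.09957885742188), (99.25560760498047, 59.999488830566406), 5.853277683258057)
tab top 346 [ 0.53422118 -0.14799325  0.07111816] ((534.8215942382812, -147.9617919921875), (24.627731323242188, 9.197883605957031), 5.057511329650879)
5926
```

View pics/wrist1.png

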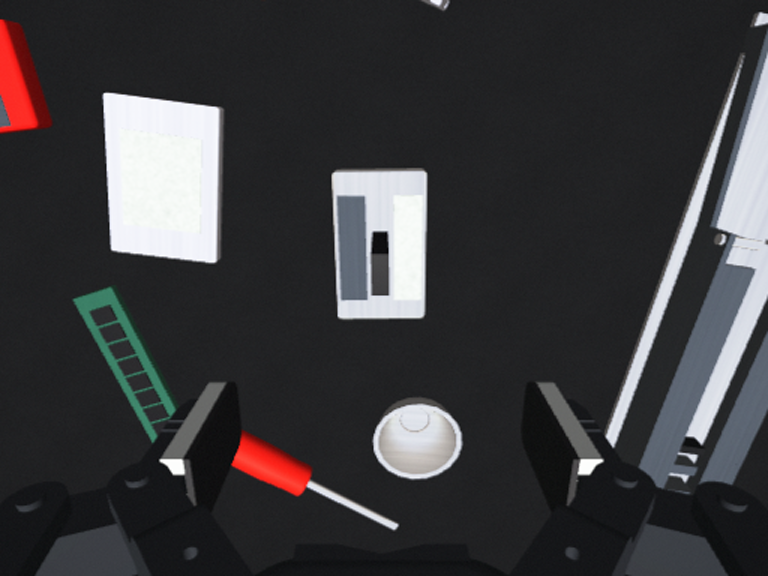

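>>> {"name": "move_arm", "arguments": {
  "deltas": [-0.2, 0, 0, 0.04, 0, 0, 0, -0.2, 0, 0, 0.04, 0, 0, 0, -0.2, 0, 0, 0.03, 0, 0, 0, -0.2, 0, 0, 0.025, 0, 0, 0, -0.2, 0, 0, 0.013, 0, 0, 0, -0.2, 0, 0, 0, 0, 0, 0],
  "squeeze": 60
}}

```text
clock: 3.3
tcp_pos: [0.5345, -0.1478, 0.0517]
orientation: [-0.001, -0.047, 0.999, 0.0]
wrist_force: [0.4, 0.5, -0.4]
finger_gap: 0.0513
```

```bash
python3 - <<'E'
from bay import *
import pickle
d=imaging.read_camera("wrist"); save(d,"wrist2.png",s=1.5)
for n in ["wrist0","wrist1"]:
    d=pickle.load(open(n+".pkl","rb")); X=cloud(d)
    h=(X[...,0]>.36)&(X[...,0]<.85)&(X[...,1]>0)&(X[...,1]<.2)&(abs(X[...,2]-.0375)<.003)
    p=X[h]; a=np.radians(-3.8); 
    for it in range(3):
        c,s=np.cos(a),np.sin(a); u=c*p[:,0]+s*p[:,1]; v=-s*p[:,0]+c*p[:,1]
        us=np.arange(.525,.69,.004); E=[]
        for k in us:
            w=np.sort(v[(abs(u-k)<.002)])
            if len(w)<10: E.append([np.nan]*4);continue
            g=np.diff(w); i=np.argmax(g); E.append([w[0],w[i],w[i+1],w[-1]])
        E=np.array(E); sl=[]
        for j in range(4):
            ok=np.isfinite(E[:,j]); 
            med=np.nanmedian(E[:,j]); ok&=abs(E[:,j]-med)<.004
            if ok.sum()>5: q=np.polyfit(us[ok],E[ok,j],1); sl.append(q[0])
        print(n,np.degrees(a).round(2),np.nanmedian(E,0).round(4),"slopes deg",np.degrees(sl).round(2))
        a+=np.mean(sl[1:3]) if n=="wrist0" else 0
    v0=E
    # front edge of hood
    for lo,hi in [(.095,.12),(.145,.166)]:
        w=(v>lo)&(v<hi); H,e=np.histogram(u[w],np.arange(.49,.53,.001)); print([(round(x*1000),int(k)) for x,k in zip(e,H)])
E
```

```text
wrist0 -3.8 [0.0953 0.1188 0.1432 0.1668] slopes deg [0.06 0.06 0.07 0.09]
wrist0 -3.74 [0.0946 0.1182 0.1425 0.1661] slopes deg [-0.02 -0.    0.    0.  ]
wrist0 -3.74 [0.0946 0.1182 0.1425 0.1662] slopes deg [-0.01 -0.    0.    0.  ]
[(490, 0), (491, 0), (492, 0), (493, 0), (494, 0), (495, 2), (496, 4), (497, 4), (498, 7), (499, 9), (500, 13), (501, 14), (502, 7), (503, 6), (504, 4), (505, 4), (506, 4), (507, 4), (508, 4), (509, 4), (510, 4), (511, 4), (512, 4), (513, 4), (514, 13), (515, 25), (516, 26), (517, 27), (518, 28), (519, 25), (520, 28), (521, 24), (522, 25), (523, 26), (524, 28), (525, 26), (526, 30), (527, 23), (528, 25), (529, 25)]
[(490, 0), (491, 0), (492, 0), (493, 0), (494, 0), (495, 5), (496, 5), (497, 4), (498, 6), (499, 12), (500, 17), (501, 8), (502, 11), (503, 5), (504, 6), (505, 5), (506, 5), (507, 4), (508, 4), (509, 4), (510, 5), (511, 7), (512, 5), (513, 6), (514, 23), (515, 24), (516, 26), (517, 26), (518, 25), (519, 25), (520, 24), (521, 28), (522, 31), (523, 26), (524, 28), (525, 29), (526, 30), (527, 27), (528, 25), (529, 25)]
wrist1 -3.8 [0.0939 0.1186
[... 301 characters left out ...]
4), (502, 5), (503, 5), (504, 5), (505, 4), (506, 4), (507, 6), (508, 5), (509, 4), (510, 6), (511, 3), (512, 6), (513, 3), (514, 28), (515, 24), (516, 27), (517, 27), (518, 25), (519, 25), (520, 26), (521, 24), (522, 28), (523, 25), (524, 28), (525, 23), (526, 29), (527, 25), (528, 25), (529, 26)]
[(490, 0), (491, 0), (492, 0), (493, 0), (494, 0), (495, 0), (496, 0), (497, 0), (498, 0), (499, 0), (500, 0), (501, 0), (502, 0), (503, 0), (504, 0), (505, 0), (506, 0), (507, 0), (508, 0), (509, 0), (510, 0), (511, 0), (512, 0), (513, 0), (514, 0), (515, 0), (516, 0), (517, 0), (518, 0), (519, 0), (520, 0), (521, 0), (522, 0), (523, 0), (524, 0), (525, 0), (526, 0), (527, 0), (528, 0), (529, 0)]
```

View pics/wrist2.png

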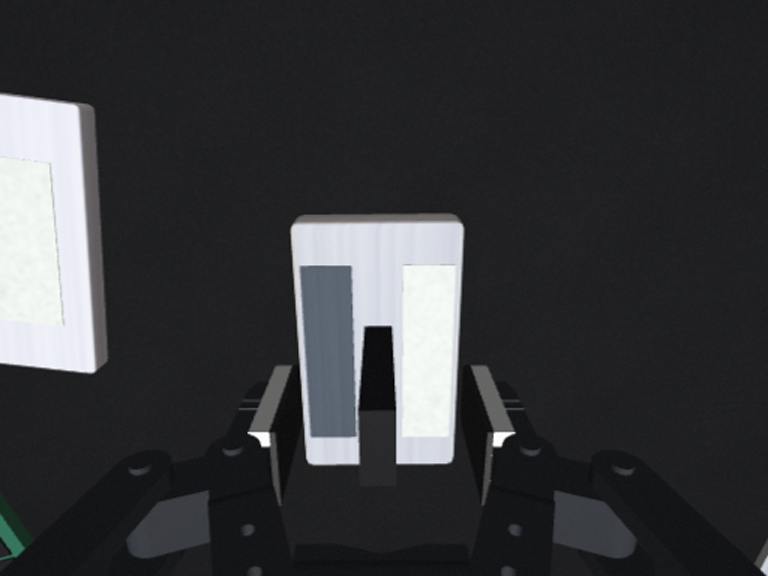

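The tab stands midway between the jaws (wrist px 252, 270). I close the gripper.

>>> {"name": "move_arm", "arguments": {
  "deltas": [1, 0, 0, 0, 0, 0, 0, 1, 0, 0, 0, 0, 0, 0, 1, 0, 0, 0, 0, 0, 0, 1, 0, 0, 0, 0, 0, 0, 1, 0, 0, 0, 0, 0, 0],
  "squeeze": 60
}}

```text
clock: 3.98
tcp_pos: [0.5357, -0.1483, 0.0533]
orientation: [0.001, -0.047, 0.999, -0.0]
wrist_force: [-0.4, -0.0, 4.7]
finger_gap: 0.009
```

```bash
python3 - <<'E'
from h import *
s=env.get_state(); print(s)
R=lambda q:None
a=np.radians(-3.74); c,si=np.cos(a),np.sin(a); g=.5003; v=.130
B=lambda bx,by=0:np.array([c*(g+bx)-si*(v+by), si*(g+bx)+c*(v+by)])
for bx in (-80,-74,0,100,175-50): print(bx,B(bx/1e3).round(4))
E
```

```text
{'clock': 3.975, 'joint_pos': array([-4.14593668e-01,  4.04218255e-01, -3.12143209e-01,  8.52592138e-01,
        5.49676051e-05, -5.08591822e-01]), 'qvel': array([-0.00194085, -0.00013589,  0.00023536,  0.00027646,  0.00061239,
        0.00066459]), 'tau': array([ 3.47707523e-01, -4.53450501e+01,  2.35387123e+01, -2.51357686e-01,
        2.68438621e-02, -6.81581651e-02]), 'tcp_pos': array([ 0.53570187, -0.14834201,  0.05325234]), 'orientation': array([ 8.37176941e-04, -4.69817816e-02,  9.98895321e-01, -3.85743980e-04]), 'wrist_force': array([-0.37333779, -0.04700725,  4.74764957]), 'ft_torque': array([ 0.08869573,  0.12436991, -0.0838443 ]), 'finger_gap': 0.008966087442534958}
-80 [0.4279 0.1023]
-74 [0.4339 0.1019]
0 [0.5077 0.0971]
100 [0.6075 0.0906]
125 [0.6324 0.0889]
```

>>> {"name": "move_arm", "arguments": {
  "deltas": [1, 0, 0, -0.01, 0, 0, 0, 1, 0, 0, -0.03, 0, 0, 0, 1, 0, 0, -0.04, 0, 0, 0, 1, 0, 0, 0, 0, 0, 4.5, 1, 0, 0, 0, 0, 0, 4.6, 1, 0, 0, 0, 0, 0, 0, 1, 0, 0, 0, 0, 0, 0],
  "squeeze": 60
}}

```text
clock: 4.85
tcp_pos: [0.5347, -0.1478, 0.132]
orientation: [-0.0, 0.032, 0.999, 0.0]
wrist_force: [-0.2, -0.1, -3.9]
finger_gap: 0.009
```

```bash
cat > nav.py <<'E'
from h import *
from scipy.spatial.transform import Rotation as Ro
YAW=np.radians(-3.74); G=.5003; V=.130
def B(bx,by=0):
    c,s=np.cos(YAW),np.sin(YAW); return np.array([c*(G+bx)-s*(V+by), s*(G+bx)+c*(V+by)])
def inb(p):
    c,s=np.cos(YAW),np.sin(YAW); return np.array([c*p[0]+s*p[1]-G, -s*p[0]+c*p[1]-V])
def rep():
    s=env.get_state(); q=s["orientation"]; R=Ro.from_quat([q[1],q[2],q[3],q[0]]).as_matrix()
    c,si=np.cos(YAW),np.sin(YAW); f=s["wrist_force"]
    print("t",round(s["clock"],2),"tcp",s["tcp_pos"].round(4),"bay",inb(s["tcp_pos"]).round(4),"toolx yaw-180",np.degrees(np.arctan2(-R[1,0],-R[0,0])).round(2),"tilt",R[2].round(4),
     "F bay",np.round([c*f[0]+si*f[1],-si*f[0]+c*f[1],f[2]],2),"gap",round(s["finger_gap"],4))
    return s,R
E
python3 - <<'E'
from nav import *
s,R=rep(); t=np.append(B(-.076),s["tcp_pos"][2]); print("tool delta",R.T@(t-s["tcp_pos"]))
d=imaging.read_camera("wrist"); save(d,"wrist3.png",s=1.5)
E
```

```text
t 4.85 tcp [ 0.5347 -0.1478  0.132 ] bay [ 0.0429 -0.2426] toolx yaw-180 -3.62 tilt [ 9.e-04  3.e-04 -1.e+00] F bay [-0.17 -0.1  -3.9 ] gap 0.009
tool delta [1.18390119e-01 2.42886506e-01 1.86405916e-04]
```

View pics/wrist3.png

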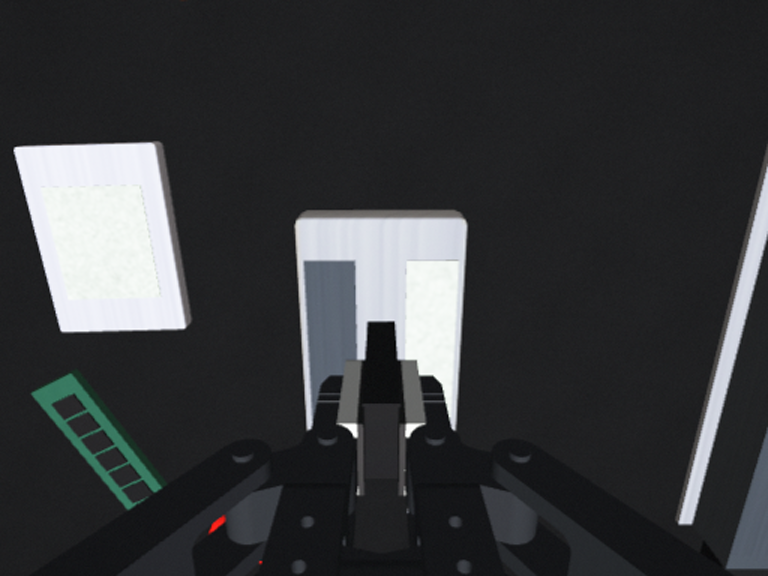

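>>> {"name": "move_arm", "arguments": {
  "deltas": [1, 0.012, 0.025, 0, 0, 0, 0, 1, 0.0225, 0.0465, 0, 0, 0, 0, 1, 0.0237, 0.0486, 0, 0, 0, 0, 1, 0.0237, 0.0486, 0, 0, 0, 0, 1, 0.0225, 0.0465, 0, 0, 0, 0, 1, 0.0137, 0.0277, 0, 0, 0, 0, 1, 0, 0, 0.02, 0, 0, 0, 1, 0, 0, 0, 0, 0, 0]
}}

```text
clock: 5.9
tcp_pos: [0.4314, 0.1024, 0.1114]
orientation: [-0.001, 0.031, 1.0, -0.0]
wrist_force: [0.0, -0.1, -3.4]
finger_gap: 0.0094
```

```bash
python3 - <<'E'
from nav import *
s,R=rep()
for n in ["wrist","side","scene"]:
    d=imaging.read_camera(n); X=cloud(d)
    if n=="wrist": save(d,"wrist4.png",s=1.5); 
    else: save(d,n+"4.png",(150,60,406,252) if n=="side" else (200,100,456,292),3)
    tp=s["tcp_pos"]; z0=tp[2]-.0533+.018
    m=(abs(X[...,0]-tp[0])<.06)&(abs(X[...,1]-tp[1])<.045)&(abs(X[...,2]-z0)<.006)
    p=X[m]; 
    if len(p)<20: print(n,"few");continue
    A=np.c_[p[:,:2]-tp[:2],np.ones(len(p))]; k=np.linalg.lstsq(A,p[:,2],rcond=None)[0]
    r=cv2.minAreaRect((p[:,:2]*1000).astype(np.float32)); print(n,len(p),"top plane slopes deg, z",np.degrees(k[:2]).round(2),k[2].round(4),"expect",z0.round(4),r, "bay ctr",inb(np.array(r[0])/1e3).round(4))
E
```

```text
t 5.9 tcp [0.4314 0.1024 0.1114] bay [-0.0765  0.0003] toolx yaw-180 -3.6 tilt [ 2.7e-03 -4.0e-04 -1.0e+00] F bay [ 0.01 -0.07 -3.37] gap 0.0094
wrist 11350 top plane slopes deg, z [ 0.42 -0.2 ] 0.0757 expect 0.0761 ((423.96868896484375, 103.66313171386719), (60.1712532043457, 87.20935821533203), 86.46095275878906) bay ctr [-0.084   0.0011]
side 358 top plane slopes deg, z [-0.28  1.41] 0.077 expect 0.0761 ((429.66009521484375, 98.83805847167969), (64.54064178466797, 99.74642944335938), 84.73223114013672) bay ctr [-0.078  -0.0033]
scene 429 top plane slopes deg, z [-0.58  2.43] 0.0784 expect 0.0761 ((436.05975341796875, 102.33111572265625), (65.45446014404297, 99.08161163330078), 86.50814056396484) bay ctr [-0.0718  0.0006]
```

View pics/wrist4.png

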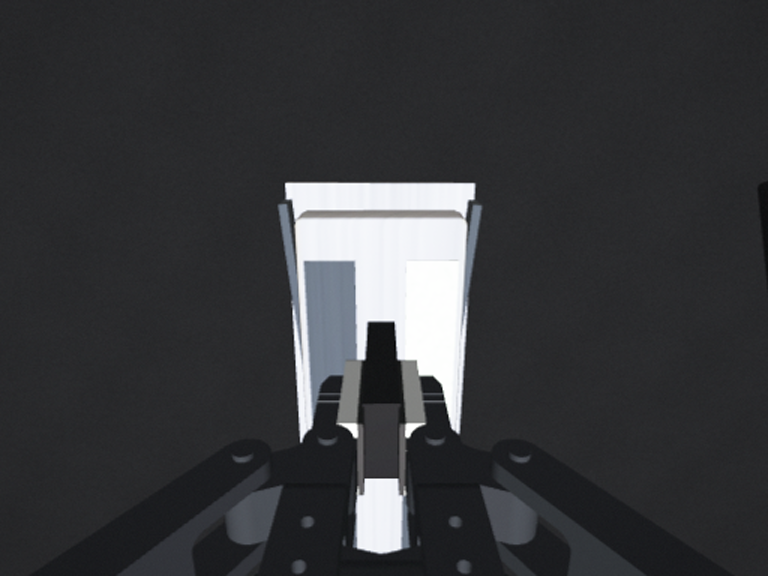

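View pics/side4.png

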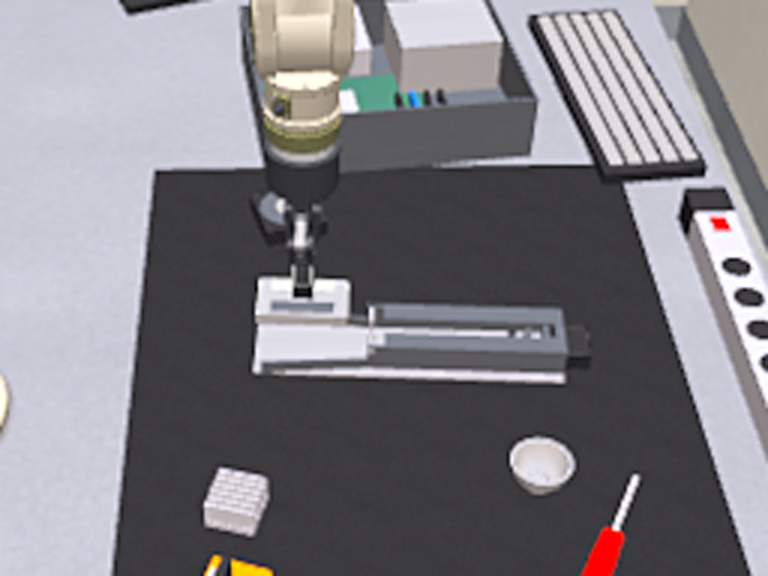

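>>> {"name": "move_arm", "arguments": {
  "deltas": [1, 0, 0, 0.02, 0, 0, 0, 1, 0, 0, 0.02, 0, 0, 0, 1, 0, 0, 0.01, 0, 0, 0, 1, 0, 0, 0.002, 0, 0, 0, 1, 0, 0, 0, 0, 0, 0]
}}

```text
clock: 6.68
tcp_pos: [0.4334, 0.1019, 0.0608]
orientation: [0.0, 0.032, 0.999, 0.0]
wrist_force: [-0.5, -0.3, -3.4]
finger_gap: 0.009
```

```bash
python3 - <<'E'
from nav import *
rep()
E
```

```text
t 6.67 tcp [0.4334 0.1019 0.0608] bay [-0.0744 -0.0001] toolx yaw-180 -3.72 tilt [-9.e-04  1.e-04 -1.e+00] F bay [-0.47 -0.32 -3.41] gap 0.009
```

>>> {"name": "move_arm", "arguments": {
  "deltas": [1, 0, 0, 0.0015, 0, 0, 0, 1, 0, 0, 0, 0, 0, 0]
}}

```text
clock: 6.92
tcp_pos: [0.4332, 0.102, 0.0591]
orientation: [0.0, 0.032, 0.999, 0.0]
wrist_force: [0.2, 0.4, -4.4]
finger_gap: 0.0093
```

>>> {"name": "move_arm", "arguments": {
  "deltas": [1, 0, 0, 0.001, 0, 0, 0, 1, 0, 0, 0, 0, 0, 0]
}}

```text
clock: 7.18
tcp_pos: [0.4328, 0.102, 0.0578]
orientation: [0.0, 0.032, 0.999, 0.0]
wrist_force: [-0.2, -0.4, -3.8]
finger_gap: 0.009
```

>>> {"name": "move_arm", "arguments": {
  "deltas": [1, 0, 0, 0.0007, 0, 0, 0, 1, 0, 0, 0, 0, 0, 0]
}}

```text
clock: 7.42
tcp_pos: [0.433, 0.102, 0.0573]
orientation: [0.0, 0.032, 0.999, 0.0]
wrist_force: [-0.4, -0.7, -0.8]
finger_gap: 0.0088
```

>>> {"name": "move_arm", "arguments": {
  "deltas": [1, 0, 0, 0.0005, 0, 0, 0, 1, 0, 0, 0, 0, 0, 0]
}}

```text
clock: 7.68
tcp_pos: [0.4331, 0.102, 0.0572]
orientation: [0.0, 0.032, 0.999, 0.0]
wrist_force: [-1.9, -0.8, 5.6]
finger_gap: 0.0096
```

>>> {"name": "move_arm", "arguments": {
  "deltas": [1, 0, 0, -0.0006, 0, 0, 0, 1, -0.005, 0, 0, 0, 0, 0, 1, -0.008, 0, 0, 0, 0, 0, 1, -0.008, 0, 0, 0, 0, 0, 1, -0.004, 0, 0, 0, 0, 0]
}}

```text
clock: 8.3
tcp_pos: [0.4586, 0.1003, 0.0572]
orientation: [0.0, 0.032, 0.999, 0.0]
wrist_force: [-2.6, 0.4, 4.7]
finger_gap: 0.009
```

```bash
python3 - <<'E'
from nav import *
s,R=rep(); print(s["ft_torque"].round(3))
E
```

```text
t 8.3 tcp [0.4586 0.1003 0.0572] bay [-0.0492  0.    ] toolx yaw-180 -3.71 tilt [-2.e-04  1.e-04 -1.e+00] F bay [-2.65  0.22  4.68] gap 0.009
[ 0.108  0.374 -0.004]
```

>>> {"name": "move_arm", "arguments": {
  "deltas": [1, 0, 0, -0.0007, 0, 0, 0, 1, -0.006, 0, 0, 0, 0, 0, 1, -0.008, 0, 0, 0, 0, 0, 1, -0.008, 0, 0, 0, 0, 0, 1, -0.004, 0, 0, 0, 0, 0, 1, 0, 0, 0, 0, 0, 0]
}}

```text
clock: 9.05
tcp_pos: [0.4845, 0.0986, 0.0579]
orientation: [0.0, 0.032, 0.999, -0.0]
wrist_force: [0.3, -0.5, -4.1]
finger_gap: 0.0096
```

```bash
python3 - <<'E'
from nav import *
s,R=rep(); print(s["ft_torque"].round(3))
E
```

```text
t 9.05 tcp [0.4845 0.0986 0.0579] bay [-0.0233  0.    ] toolx yaw-180 -3.71 tilt [-7.e-04 -0.e+00 -1.e+00] F bay [ 0.37 -0.43 -4.14] gap 0.0096
[ 0.003 -0.003 -0.03 ]
```

>>> {"name": "move_arm", "arguments": {
  "deltas": [1, -0.008, 0, 0, 0, 0, 0, 1, -0.01, 0, 0, 0, 0, 0, 1, -0.01, 0, 0, 0, 0, 0, 1, -0.008, 0, 0, 0, 0, 0, 1, -0.004, 0, 0, 0, 0, 0]
}}

```text
clock: 9.68
tcp_pos: [0.5244, 0.096, 0.0578]
orientation: [0.0, 0.032, 0.999, -0.0]
wrist_force: [-0.9, -0.1, -3.4]
finger_gap: 0.0089
```

```bash
python3 - <<'E'
from nav import *
s,R=rep(); print(s["ft_torque"].round(3))
d=imaging.read_camera("side"); save(d,"side5.png",(200,100,400,230),4)
E
```

```text
t 9.68 tcp [0.5244 0.096  0.0578] bay [0.0167 0.    ] toolx yaw-180 -3.71 tilt [-2.e-04 -0.e+00 -1.e+00] F bay [-0.85 -0.17 -3.36] gap 0.0089
[-0.052  0.121  0.004]
```

View pics/side5.png

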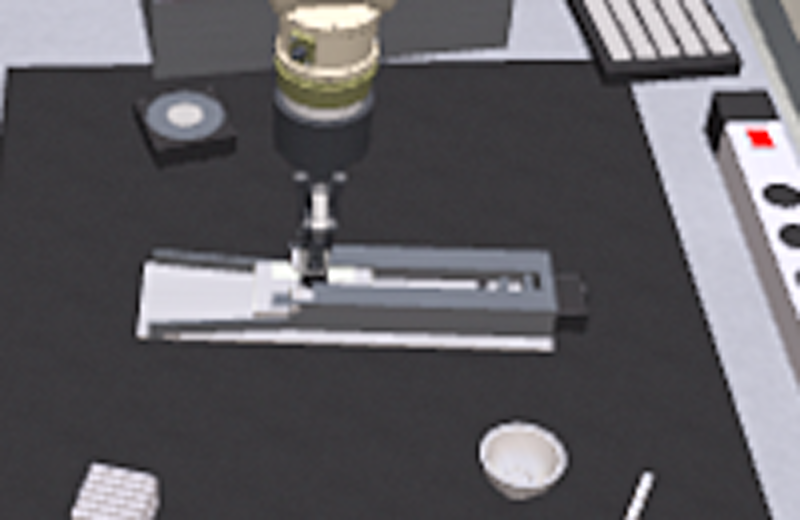

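The carrier is passing under the hood with the flaps swung in, and the forces are near zero. I'll continue.

>>> {"name": "move_arm", "arguments": {
  "deltas": [1, -0.008, 0, 0, 0, 0, 0, 1, -0.01, 0, 0, 0, 0, 0, 1, -0.01, 0, 0, 0, 0, 0, 1, -0.01, 0, 0, 0, 0, 0, 1, -0.006, 0, 0, 0, 0, 0, 1, -0.003, 0, 0, 0, 0, 0]
}}

```text
clock: 10.48
tcp_pos: [0.571, 0.093, 0.0578]
orientation: [-0.0, 0.032, 0.999, -0.0]
wrist_force: [-0.3, -0.5, -3.9]
finger_gap: 0.0093
```

```bash
python3 - <<'E'
from nav import *
s,R=rep(); print(s["ft_torque"].round(3))
E
```

```text
t 10.47 tcp [0.571  0.093  0.0578] bay [0.0634 0.0001] toolx yaw-180 -3.71 tilt [ 0. -0. -1.] F bay [-0.22 -0.52 -3.93] gap 0.0093
[-0.016  0.071  0.028]
```

>>> {"name": "move_arm", "arguments": {
  "deltas": [1, -0.003, 0, 0, 0, 0, 0, 1, -0.003, 0, 0, 0, 0, 0, 1, -0.003, 0, 0, 0, 0, 0, 1, 0, 0, 0, 0, 0, 0]
}}

```text
clock: 10.98
tcp_pos: [0.58, 0.0925, 0.058]
orientation: [0.0, 0.032, 0.999, -0.0]
wrist_force: [-0.2, -0.1, -4.3]
finger_gap: 0.009
```

>>> {"name": "move_arm", "arguments": {
  "deltas": [1, -0.002, 0, 0, 0, 0, 0, 1, -0.002, 0, 0, 0, 0, 0, 1, -0.001, 0, 0, 0, 0, 0]
}}

```text
clock: 11.35
tcp_pos: [0.5848, 0.0922, 0.058]
orientation: [0.0, 0.032, 0.999, -0.0]
wrist_force: [-0.3, 0.6, -3.1]
finger_gap: 0.0089
```

>>> {"name": "move_arm", "arguments": {
  "deltas": [1, -0.002, 0, 0, 0, 0, 0, 1, -0.002, 0, 0, 0, 0, 0, 1, 0, 0, 0, 0, 0, 0]
}}

```text
clock: 11.72
tcp_pos: [0.5888, 0.0919, 0.0579]
orientation: [0.0, 0.032, 0.999, 0.0]
wrist_force: [0.9, -1.0, -3.2]
finger_gap: 0.009
```

>>> {"name": "move_arm", "arguments": {
  "deltas": [1, -0.002, 0, 0, 0, 0, 0, 1, -0.002, 0, 0, 0, 0, 0, 1, 0, 0, 0, 0, 0, 0]
}}

```text
clock: 12.1
tcp_pos: [0.5928, 0.0917, 0.0579]
orientation: [0.0, 0.032, 0.999, -0.0]
wrist_force: [-0.6, -0.3, -3.5]
finger_gap: 0.0089
```

>>> {"name": "move_arm", "arguments": {
  "deltas": [1, -0.002, 0, 0, 0, 0, 0, 1, -0.002, 0, 0, 0, 0, 0, 1, 0, 0, 0, 0, 0, 0]
}}

```text
clock: 12.48
tcp_pos: [0.5968, 0.0914, 0.0579]
orientation: [0.0, 0.032, 0.999, -0.0]
wrist_force: [0.6, -0.5, -3.5]
finger_gap: 0.0089
```

>>> {"name": "move_arm", "arguments": {
  "deltas": [1, -0.002, 0, 0, 0, 0, 0, 1, -0.001, 0, 0, 0, 0, 0, 1, 0, 0, 0, 0, 0, 0]
}}

```text
clock: 12.85
tcp_pos: [0.5996, 0.0912, 0.0579]
orientation: [0.0, 0.032, 0.999, 0.0]
wrist_force: [-0.3, -0.1, -3.0]
finger_gap: 0.009
```

>>> {"name": "move_arm", "arguments": {
  "deltas": [1, -0.002, 0, 0, 0, 0, 0, 1, -0.001, 0, 0, 0, 0, 0, 1, 0, 0, 0, 0, 0, 0]
}}

```text
clock: 13.22
tcp_pos: [0.6026, 0.091, 0.0579]
orientation: [0.0, 0.032, 0.999, -0.0]
wrist_force: [-0.0, -0.6, -3.7]
finger_gap: 0.0092
```

>>> {"name": "move_arm", "arguments": {
  "deltas": [1, -0.002, 0, 0, 0, 0, 0, 1, -0.001, 0, 0, 0, 0, 0, 1, 0, 0, 0, 0, 0, 0]
}}

```text
clock: 13.6
tcp_pos: [0.6056, 0.0908, 0.0579]
orientation: [0.0, 0.032, 0.999, 0.0]
wrist_force: [0.2, 0.4, -3.0]
finger_gap: 0.0091
```

>>> {"name": "move_arm", "arguments": {
  "deltas": [1, -0.002, 0, 0, 0, 0, 0, 1, -0.001, 0, 0, 0, 0, 0, 1, 0, 0, 0, 0, 0, 0]
}}

```text
clock: 13.98
tcp_pos: [0.6087, 0.0906, 0.0579]
orientation: [0.0, 0.032, 0.999, -0.0]
wrist_force: [0.7, 0.1, -3.3]
finger_gap: 0.0091
```

>>> {"name": "move_arm", "arguments": {
  "deltas": [1, -0.002, 0, 0, 0, 0, 0, 1, -0.001, 0, 0, 0, 0, 0, 1, 0, 0, 0, 0, 0, 0]
}}

```text
clock: 14.35
tcp_pos: [0.6116, 0.0904, 0.0579]
orientation: [0.0, 0.032, 0.999, -0.0]
wrist_force: [0.7, 0.4, -2.6]
finger_gap: 0.0093
```

>>> {"name": "move_arm", "arguments": {
  "deltas": [1, -0.002, 0, 0, 0, 0, 0, 1, -0.001, 0, 0, 0, 0, 0, 1, 0, 0, 0, 0, 0, 0]
}}

```text
clock: 14.72
tcp_pos: [0.6146, 0.0902, 0.0579]
orientation: [0.0, 0.032, 0.999, -0.0]
wrist_force: [0.5, -0.2, -2.8]
finger_gap: 0.009
```

>>> {"name": "move_arm", "arguments": {
  "deltas": [1, -0.002, 0, 0, 0, 0, 0, 1, 0, 0, 0, 0, 0, 0]
}}

```text
clock: 14.98
tcp_pos: [0.6164, 0.0901, 0.0578]
orientation: [-0.0, 0.032, 0.999, 0.0]
wrist_force: [-0.9, -0.5, -2.6]
finger_gap: 0.0092
```

>>> {"name": "move_arm", "arguments": {
  "deltas": [1, -0.002, 0, 0, 0, 0, 0, 1, 0, 0, 0, 0, 0, 0]
}}

```text
clock: 15.22
tcp_pos: [0.6181, 0.09, 0.0577]
orientation: [-0.0, 0.032, 0.999, 0.0]
wrist_force: [-2.3, -0.4, -3.2]
finger_gap: 0.0089
```

>>> {"name": "move_arm", "arguments": {
  "deltas": [1, -0.002, 0, 0, 0, 0, 0, 1, 0, 0, 0, 0, 0, 0]
}}

```text
clock: 15.48
tcp_pos: [0.6199, 0.0899, 0.0576]
orientation: [-0.001, 0.032, 0.999, -0.0]
wrist_force: [-2.8, -0.3, -2.6]
finger_gap: 0.0089
```

Contact was at about x = 0.6155. I'll press on in small steps.

>>> {"name": "move_arm", "arguments": {
  "deltas": [1, -0.002, 0, 0, 0, 0, 0, 1, -0.001, 0, 0, 0, 0, 0, 1, 0, 0, 0, 0, 0, 0]
}}

```text
clock: 15.85
tcp_pos: [0.6229, 0.0897, 0.0576]
orientation: [-0.001, 0.032, 0.999, 0.0]
wrist_force: [-4.3, 0.4, -2.6]
finger_gap: 0.0091
```

>>> {"name": "move_arm", "arguments": {
  "deltas": [1, -0.002, 0, 0, 0, 0, 0, 1, 0, 0, 0, 0, 0, 0]
}}

```text
clock: 16.1
tcp_pos: [0.6251, 0.0896, 0.0577]
orientation: [-0.0, 0.032, 0.999, -0.0]
wrist_force: [-5.6, 0.0, -2.1]
finger_gap: 0.0089
```

>>> {"name": "move_arm", "arguments": {
  "deltas": [1, -0.002, 0, 0, 0, 0, 0, 1, 0, 0, 0, 0, 0, 0]
}}

```text
clock: 16.35
tcp_pos: [0.6271, 0.0894, 0.0577]
orientation: [-0.0, 0.032, 0.999, 0.0]
wrist_force: [-5.7, 0.7, -2.3]
finger_gap: 0.0088
```

>>> {"name": "move_arm", "arguments": {
  "deltas": [1, -0.0015, 0, 0, 0, 0, 0, 1, 0, 0, 0, 0, 0, 0]
}}

```text
clock: 16.6
tcp_pos: [0.6286, 0.0893, 0.0577]
orientation: [-0.0, 0.032, 0.999, 0.0]
wrist_force: [-5.9, -0.0, -4.1]
finger_gap: 0.0092
```

```bash
python3 - <<'E'
from nav import *
s,R=rep(); print(s["ft_torque"].round(3))
E
```

```text
t 16.6 tcp [0.6286 0.0893 0.0577] bay [1.211e-01 1.000e-04] toolx yaw-180 -3.7 tilt [ 6.e-04 -0.e+00 -1.e+00] F bay [-5.87 -0.39 -4.07] gap 0.0092
[ 0.166  1.172 -0.083]
```

Force has levelled at 5–6 N, so the connector is sliding. I'll keep going until it rises.

>>> {"name": "move_arm", "arguments": {
  "deltas": [1, -0.0015, 0, 0, 0, 0, 0, 1, 0, 0, 0, 0, 0, 0]
}}

```text
clock: 16.85
tcp_pos: [0.6302, 0.0892, 0.0577]
orientation: [-0.0, 0.032, 0.999, 0.0]
wrist_force: [-4.8, -0.2, -3.7]
finger_gap: 0.0091
```

>>> {"name": "move_arm", "arguments": {
  "deltas": [1, -0.0015, 0, 0, 0, 0, 0, 1, 0, 0, 0, 0, 0, 0]
}}

```text
clock: 17.1
tcp_pos: [0.6317, 0.0892, 0.0577]
orientation: [-0.0, 0.032, 0.999, 0.0]
wrist_force: [-5.7, 0.4, -4.6]
finger_gap: 0.0093
```

>>> {"name": "move_arm", "arguments": {
  "deltas": [1, -0.001, 0, 0, 0, 0, 0, 1, 0, 0, 0, 0, 0, 0]
}}

```text
clock: 17.35
tcp_pos: [0.6327, 0.0891, 0.0578]
orientation: [-0.0, 0.032, 0.999, -0.0]
wrist_force: [-4.7, -0.3, -4.6]
finger_gap: 0.0094
```

>>> {"name": "move_arm", "arguments": {
  "deltas": [1, -0.001, 0, 0, 0, 0, 0, 1, 0, 0, 0, 0, 0, 0]
}}

```text
clock: 17.6
tcp_pos: [0.6336, 0.089, 0.0577]
orientation: [-0.0, 0.032, 0.999, -0.0]
wrist_force: [-5.1, 0.3, -3.7]
finger_gap: 0.0092
```

>>> {"name": "move_arm", "arguments": {
  "deltas": [1, -0.0008, 0, 0, 0, 0, 0, 1, 0, 0, 0, 0, 0, 0]
}}

```text
clock: 17.85
tcp_pos: [0.6342, 0.089, 0.0577]
orientation: [-0.0, 0.032, 0.999, -0.0]
wrist_force: [-6.2, 0.6, -3.6]
finger_gap: 0.0089
```

>>> {"name": "move_arm", "arguments": {
  "deltas": [1, -0.0008, 0, 0, 0, 0, 0, 1, 0, 0, 0, 0, 0, 0]
}}

```text
clock: 18.1
tcp_pos: [0.6348, 0.0889, 0.0578]
orientation: [-0.001, 0.032, 0.999, -0.0]
wrist_force: [-6.5, -0.4, -3.9]
finger_gap: 0.0091
```

```bash
python3 - <<'E'
from nav import *
s,R=rep(); print(s["ft_torque"].round(3))
E
```

```text
t 18.1 tcp [0.6348 0.0889 0.0578] bay [1.274e-01 1.000e-04] toolx yaw-180 -3.7 tilt [ 1.2e-03 -1.0e-04 -1.0e+00] F bay [-6.42 -0.86 -3.86] gap 0.0091
[ 0.141  1.541 -0.072]
```

>>> {"name": "move_arm", "arguments": {
  "deltas": [1, -0.0008, 0, 0, 0, 0, 0, 1, 0, 0, 0, 0, 0, 0]
}}

```text
clock: 18.35
tcp_pos: [0.6351, 0.089, 0.0578]
orientation: [-0.001, 0.032, 0.999, -0.0]
wrist_force: [-7.6, 0.6, -2.5]
finger_gap: 0.0092
```

>>> {"name": "move_arm", "arguments": {
  "deltas": [1, -0.0006, 0, 0, 0, 0, 0, 1, 0, 0, 0, 0, 0, 0]
}}

```text
clock: 18.6
tcp_pos: [0.6352, 0.0889, 0.0578]
orientation: [-0.002, 0.032, 0.999, -0.0]
wrist_force: [-8.6, 0.9, -0.8]
finger_gap: 0.0089
```

The force climbs while position stands still: the connector is against its stop at about 9 N. I'll ease back with the spring, lower onto the floor and let go.

>>> {"name": "move_arm", "arguments": {
  "deltas": [1, 0.002, 0, 0, 0, 0, 0, 1, 0.002, 0, 0, 0, 0, 0, 1, 0.002, 0, 0, 0, 0, 0, 1, 0.002, 0, 0, 0, 0, 0, 1, 0.001, 0, 0, 0, 0, 0, 1, 0, 0, 0.0005, 0, 0, 0, 1, 0, 0, 0, 0, 0, 0]
}}

```text
clock: 19.48
tcp_pos: [0.6287, 0.0893, 0.0578]
orientation: [0.001, 0.032, 0.999, -0.0]
wrist_force: [-0.9, 0.3, -2.4]
finger_gap: 0.0093
```

```bash
python3 - <<'E'
from nav import *
s,R=rep(); print(s["ft_torque"].round(3))
E
```

```text
t 19.48 tcp [0.6287 0.0893 0.0578] bay [1.212e-01 1.000e-04] toolx yaw-180 -3.7 tilt [-0.0015  0.     -1.    ] F bay [-0.9   0.27 -2.38] gap 0.0093
[ 0.025  0.382 -0.014]
```

>>> {"name": "move_arm", "arguments": {
  "deltas": [0.6, 0, 0, 0, 0, 0, 0, 0.6, 0, 0, 0, 0, 0, 0, 0.4, 0, 0, 0, 0, 0, 0, 0.4, 0, 0, 0, 0, 0, 0]
}}

```text
clock: 19.98
tcp_pos: [0.6283, 0.0894, 0.0577]
orientation: [0.0, 0.032, 0.999, 0.0]
wrist_force: [-0.1, -1.0, -0.6]
finger_gap: 0.0258
```

>>> {"name": "move_arm", "arguments": {
  "deltas": [0.4, 0, 0, -0.01, 0, 0, 0, 0.4, 0, 0, -0.03, 0, 0, 0, 0.4, 0, 0, -0.05, 0, 0, 0, 0.4, 0, 0, -0.05, 0, 0, 0, 0.4, 0, 0, -0.03, 0, 0, 0, 0.4, 0, 0, 0, 0, 0, 0]
}}

```text
clock: 20.72
tcp_pos: [0.6297, 0.0894, 0.2316]
orientation: [0.004, 0.032, 0.999, 0.0]
wrist_force: [-0.5, 0.5, -0.1]
finger_gap: 0.0255
```

```bash
python3 - <<'E'
from nav import *
s,R=rep()
d=imaging.read_camera("wrist"); save(d,"wrist6.png",s=1.5); X=cloud(d)
m=(X[...,2]>.066)&(X[...,2]<.084)&(abs(X[...,0]-.63)<.04)&(abs(X[...,1]-.089)<.03); p=X[m]; print("tab top",len(p),np.median(p,0).round(4) if len(p) else '',inb(np.median(p,0)).round(4) if len(p) else '')
d=imaging.read_camera("side"); save(d,"side6.png",(200,100,400,230),4)
d=imaging.read_camera("scene"); save(d,"scene6.png",(220,140,400,260),4)
E
```

```text
t 20.73 tcp [0.6297 0.0894 0.2316] bay [0.1223 0.0003] toolx yaw-180 -3.7 tilt [-7.1e-03  6.0e-04 -1.0e+00] F bay [-0.48  0.44 -0.06] gap 0.0255
tab top 308 [0.6261 0.0901 0.0749] [0.1186 0.0007]
```

View pics/wrist6.png

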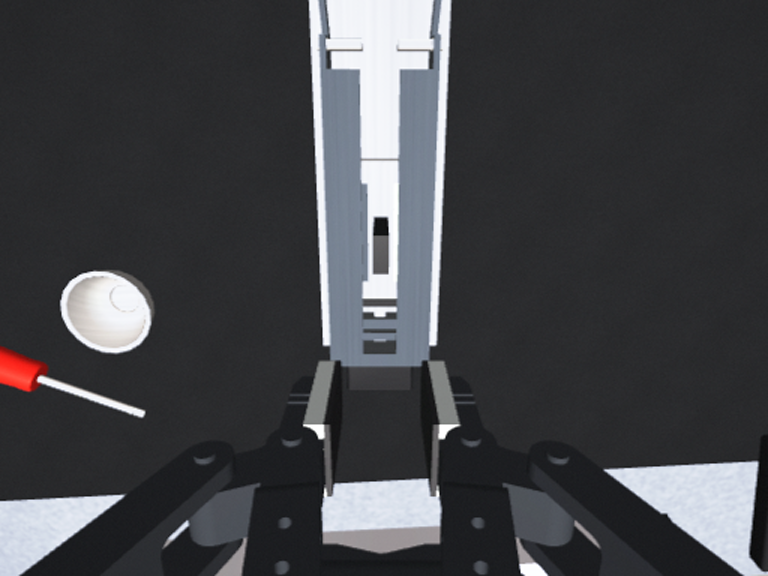

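View pics/scene6.png

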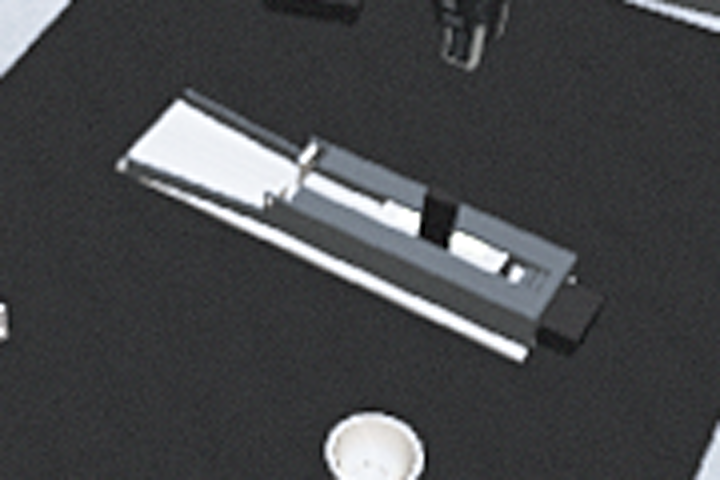

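View pics/side6.png

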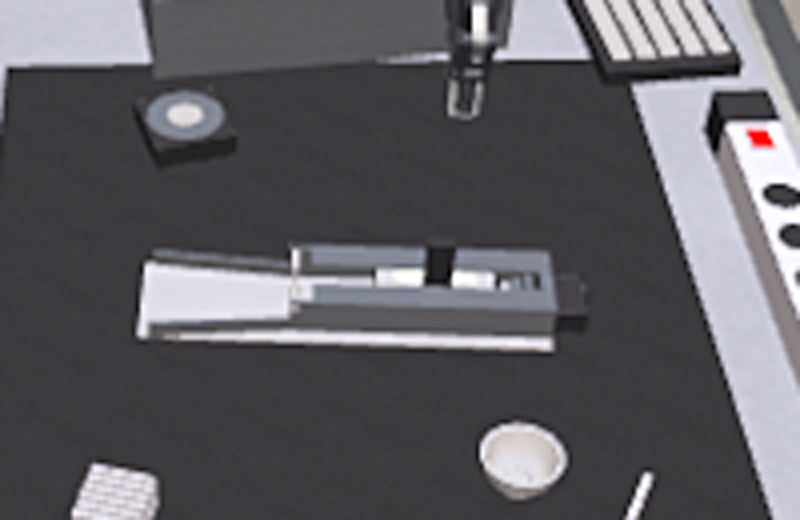

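The wrist view shows the tab in the slot at about px (253,165), both flaps hanging at the gate at (230,29) and (277,29), and the connector shifted towards the rear. The front end now stands at about 169 mm, against a first contact at about 158 mm, which gives roughly 11 mm of slide.

>>> {"name": "move_arm", "arguments": {
  "deltas": [0.4, 0, 0, 0, 0, 0, 0, 0.4, 0, 0, 0, 0, 0, 0, 0.4, 0, 0, 0, 0, 0, 0]
}}

```text
clock: 21.25
tcp_pos: [0.6277, 0.0894, 0.2268]
orientation: [-0.001, 0.032, 0.999, -0.0]
wrist_force: [-0.3, 0.0, -0.5]
finger_gap: 0.0253
```

```bash
python3 - <<'E'
from nav import *
d=imaging.read_camera("wrist"); X=cloud(d)
m=(X[...,2]>.066)&(X[...,2]<.084)&(abs(X[...,0]-.63)<.04)&(abs(X[...,1]-.089)<.03); print(inb(np.median(X[m],0)).round(4))
c,s=np.cos(YAW),np.sin(YAW); bx=c*X[...,0]+s*X[...,1]-G; by=-s*X[...,0]+c*X[...,1]-V
for sg in (1,-1):
    k=(by*sg>.013)&(by*sg<.029)&(bx>-.01)&(bx<.013)
    print([(round(a*1e3),np.round(np.nanmax(X[...,2][k&(abs(bx-a)<.001)]),3)) for a in np.arange(-.008,.013,.002)])
print(order.hand_in())
E
```

```text
[0.1181 0.0008]Traceback (most recent call last):
  File "<stdin>", line 7, in <module>
    res = np.fmax.reduce(a, axis=axis, out=out, **kwargs)
ValueError: zero-size array to reduction operation fmax which has no identity
```

```bash
python3 - <<'E'
from nav import *
d=imaging.read_camera("wrist"); X=cloud(d); save(d,"wrist7.png",(190,0,320,80),6)
c,s=np.cos(YAW),np.sin(YAW); bx=c*X[...,0]+s*X[...,1]-G; by=-s*X[...,0]+c*X[...,1]-V
for sg in (1,-1):
    k=(by*sg>.013)&(by*sg<.029)&(bx>-.012)&(bx<.014)
    print([(round(a*1e3),np.percentile(X[...,2][q],[5,95]).round(3).tolist()) for a in np.arange(-.01,.014,.003) if (q:=k&(abs(bx-a)<.0015)).any()])
E
```

```text
[(-10, [0.002, 0.005]), (-7, [0.002, 0.004]), (-1, [0.032, 0.035]), (2, [0.002, 0.035]), (5, [0.002, 0.004]), (8, [0.002, 0.004]), (11, [0.002, 0.004])]
[(-10, [0.002, 0.005]), (-7, [0.002, 0.004]), (-1, [0.033, 0.035]), (2, [0.003, 0.035]), (5, [0.002, 0.004]), (8, [0.002, 0.004]), (11, [0.002, 0.004])]
```

View pics/wrist7.png

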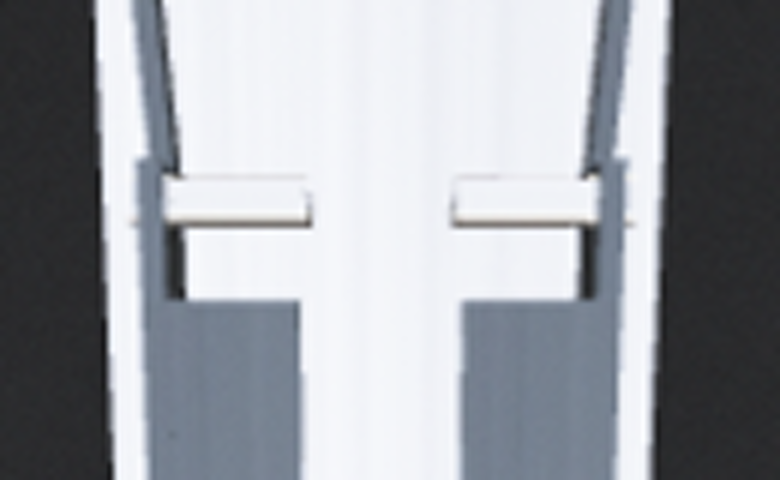

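Both flaps hang vertically at the gate, with only the lane floor seen behind them, so they are shut. I hand in.

```bash
python3 -c "
from workcell import order
print(order.hand_in())"
```

```text
the job is handed in; nothing more can be done
None
```

The carrier is in the bay with the connector pushed home and both flaps shut behind it. I handed the job in at about 21 s, and the hand-in reports no verdict.

- **Carrier:** I gripped the aluminium carrier by its tab, set it on the in-feed and slid it through the flaps. Sideways forces in the lane stayed at about 1 N or less.
- **Connector:** The carrier's front end met the face about 158 mm past the gate. The connector slid at 5–6 N, and I pressed to about 9 N until the position stopped moving at the hard stop. I then eased back with the spring, released and lifted clear.
- **Last checks:** The tab was steady at bay x of about 118 mm, so the front end is about 168 mm past the gate. That implies the connector slid in 10–11 mm; I inferred this and did not measure it directly. The depth image shows both flaps vertical with only the lane floor behind them.
- **Disagreements:** The side camera read y about 3–4 mm lower than the wrist and scene cameras, so I used the wrist camera. My first depth check of the flaps failed on a script error and passed when I ran it again. At set-down the carrier pressed on the floor with about 9 N, below the 30 N limit.

I steered clear of the other things on the bench. None looked moved in the last pictures, but those did not show all of them.

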